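# Transfer repaired power units to the load-test rack in order

### The job

The four repaired power units waiting in the white cradles of the holding rack are due for their load test: move them to the empty bays of the grey load-test rack, keeping the same left-to-right order so that they still match the job list. Set each one down gently without dropping or tipping it, standing upright in the middle of its bay between the guides, lengthwise as the bay runs, and let go of it.

Things in the scene. Friction and masses are not known exactly. Their poses are not given: they have to be found in the camera images.
- shielded_unit: Power-adapter module in a white sleeve wrapped in copper foil with two pale tape bands: the longest unit. Loose, about 0.26 kg, 96 (x) x 30 (y) x 50 (z) mm, flat sides. Origin: centre of its underside; x along its length, z up. Grip it from above across y, over the hoops.
- caged_unit: Enclosed supply: bright steel cover with vent holes and a lower black terminal strip at one end. Loose, about 0.28 kg, 88 (x, from -44 to +44) x 36 (y) x 50 (z) mm, flat sides; the last 24 mm at the -x end are only 29 mm high. Origin: centre of its underside; x along its length, z up. Grip it from above across y, over the hoops.
- finned_unit: Black potted converter under an aluminium heat sink with five upright fins along x. Loose, about 0.24 kg, 76 (x) x 36 (y) x 52 (z) mm; the outer fins form flat sides above 30 mm. Origin: centre of its underside; x along its length, z up. Grip it from above across y, over the hoops.
- transformer_unit: Iron-cored mains transformer, its paper-wrapped coil sticking out at both ends, on a strap foot: the shortest unit. Loose, about 0.38 kg, 72 (x, foot) x 38 (y) x 50 (z) mm. Grip the core: the middle 28 mm of its length, 38 mm thick; the coil is 26 mm thick, 42 mm high. Origin: centre of its underside; x along its length, z up. Grip it from above across y, over the hoops.
- cradle_shielded: Fixed white cradle in which the copper-wrapped module starts, 104 (x) x 74 (y) mm; the four look alike, their order along the holding rack varies. Origin under its centre, 10 mm above the table; floor 4 mm above the origin. Steel wire hoops at y = +/-30 mm (56 mm clear between) reach 18 mm above the floor. Its unit stands upright within 9 mm of its middle, within 5 degrees of square.
- cradle_caged: Fixed white cradle in which the caged supply starts, 104 (x) x 74 (y) mm; the four look alike, their order along the holding rack varies. Origin under its centre, 10 mm above the table; floor 4 mm above the origin. Steel wire hoops at y = +/-30 mm (56 mm clear between) reach 18 mm above the floor. Its unit stands upright within 9 mm of its middle, within 5 degrees of square.
- cradle_finned: Fixed white cradle in which the finned converter starts, 104 (x) x 74 (y) mm; the four look alike, their order along the holding rack varies. Origin under its centre, 10 mm above the table; floor 4 mm above the origin. Steel wire hoops at y = +/-30 mm (56 mm clear between) reach 18 mm above the floor. Its unit stands upright within 9 mm of its middle, within 5 degrees of square.
- cradle_transformer: Fixed white cradle in which the transformer starts, 104 (x) x 74 (y) mm; the four look alike, their order along the holding rack varies. Origin under its centre, 10 mm above the table; floor 4 mm above the origin. Steel wire hoops at y = +/-30 mm (56 mm clear between) reach 18 mm above the floor. Its unit stands upright within 9 mm of its middle, within 5 degrees of square.
- holding_rack: Low aluminium frame, 86 (x) x 344 (y) x 10 mm, fixed, carrying the row of four white cradles. Origin under its centre on the table; y runs along the row to the robot's left (within 6 degrees). Cradles at y = +126, +42, -42, -126 mm, x = 0. It may be the nearer or the farther rack.
- test_rack: Fixed grey steel tray, 108 (x) x 346 (y) mm, with four bays: rubber pads 100 x 52 mm, each between two steel guides 84 mm long, 56 mm apart, 18 mm above the pad; a chassis 50 mm high behind, x = 56 to 96 mm. Origin on the table under the bays' middle; y along the row to the robot's left. Bay centres y = +126, +42, -42, -126 mm, x = 0, floor z = 14 mm. Bays run along x.

How it is judged:
By the outcome, as a careful person would: the job done as asked, in the order asked, and still so for the second after the job is handed in, with the robot touching nothing.
It also fails if it takes over 74 s, if anything falls off the work surface, if the arm or the gripper's body presses on something with over 40 N, if the wrist force passes 120 N, or if a joint passes its speed limit or range.

### The arm

A 6-joint arm with a two-finger parallel gripper is mounted at the origin on the work surface. World frame = base frame: x ahead of the robot, y to its left, z up, the work surface at z = 0. Lengths are in mm, angles in rad, forces in N, time in s.
With the tool pointing down it reaches from about 300 to 950 mm from the base axis. Payload 3.1 kg.
Tool frame: the origin (TCP) lies on the centre line of the jaws, within the pads' length; the fingertips stand 19 mm ahead of it and the grasp point (between the pads) is the TCP; z points along the fingers, y is the line along which they close (so a half turn about z gives the same grasp; the last joint's range is limited). The gripper opens to 85 mm and grips with 20 to 120 N. Pads are 22 mm wide; open, the fingers measure 114 mm over their backs; the gripper's body (76 mm by 85 mm) begins 54 mm behind the grasp point. The pads swing forward as they close: fully open they stand 13 mm farther back than shut.
Start: joints at [1.157, 0.308, 1.634, -0, 1.2, -0.07], TCP at [210.693, 588.422, 250.272] pointing down, gripper open.
Joint ranges: [-3.06, 3.06], [-0.79, 1.96], [0.05, 2.63], [-1.19, 4.34], [0.05, 2.64], [-2.94, 2.94]. Speed limits (rad/s): [2.79, 2.79, 3.14, 3.14, 3.14, 3.14].

### API

Orientations are given as a unit quaternion [x, y, z, w].
In Python, from plant import readout, eyes, ticket gives the robot as it stands. The module is installed in compiled form; this text tells all that it offers.
- The arm moves only by the tool drive_tool, never from a script. Its argument "rows" is a list of rows, each a list of 5 numbers: the opening, from -1 (shut) to 1 (fully open), then the shift along the world's x, y, z normalised to -1 to 1, where 1 is 0.5 m, then the turn about the world's z normalised to -1 to 1, where 1 is 90 degrees. A call has 1 to 20 rows; each row is the pose to reach, as a shift and turn from the pose commanded when the call began; what a row does not reach only later rows make up. A row lasts 1/12 s, in which the tool goes at most 41.7 mm and 7.16 degrees, less where a joint would pass 70% of its speed; a pose out of reach is approached as far as the arm can. A call with a number of a shift or a turn outside -1 to 1 is refused whole. A call with a gripper value outside its range is refused whole. The fingers move at their own pace and stop on an object; "grip_force" is the grip in N (left out, the last holds). Time passes only in rows, so rows that repeat a pose let the fingers close. It gives the time, the measured TCP pose, the force, the opening and the grip force at its end, in the units of the state.
- readout.sense(): the state, without advancing time (a new reading comes with each control period).
- eyes.grab_frame(name): name is "scene" or "top"; returns a dict with "image" (384x512x3 uint8, red, green, blue), "range_z" (384x512 float32, mm along the optical axis (not along the pixel's ray), 0 where there is no reading), "intrinsics" (3x3 intrinsics, pixels), "R" (3x3) and "t" (3): a world point X has camera coordinates R X + t. Camera axes: x right, y down, z forward; pixel columns grow to the right and rows downward; lengths in mm; the calibration is good to about 2 mm. A picture is of the moment at which its call begins.
- ticket.sign_off(): hands the job in; it is judged then, once.
The state is a dict: "clock": time; "joint_positions": joint angles; "qvel": joint speeds; "joint_efforts": joint torques, N m; "tool_pos": TCP position; "eef_rot": TCP orientation; "wrist_force": force on the tool from outside, world axes, zero at the start; "moment": the same for the moment, N m; "grip_width": finger opening in mm; "grip_force": force on a finger pad.
Only numpy, scipy, OpenCV 4.12 (cv2) and the standard library are available. Lean on these libraries where they do the work, as an engineer would, in place of code of your own. Each camera call takes 0.05 s, during which the arm holds its last target. There are 200 camera calls.

## Working session

There is one attempt and no reset: what is moved stays moved. The work goes in short steps, Python scripts to look and compute and a tool call to move; the robot and the scene stay as the last step left them, time stands still between calls to the robot, and variables do not carry over. Pictures are saved under pics/ and viewed, at most 14 in all, crops included, and the job is handed in when it is done.

Besides the shell and the picture viewer there is one more tool, called after ">>>" by a JSON object that holds its "method" and its "body". drive_tool: Moves the arm, as the interface text tells. Scaled input: -1 to 1 covers 0.5 m each way for a shift and 90 degrees each way for a turn. Its arguments: {"type":"object","properties":{"rows":{"type":"array","items":{"type":"array","items":{"type":"number"}}},"grip_force":{"type":"number"}},"required":["rows"]}

```bash
mkdir -p pics; python3 - <<'E'
from plant import readout, eyes
import cv2,numpy as np
s=readout.sense(); print(s)
for n in("top","scene"):
    f=eyes.grab_frame(n); np.savez(n+"0.npz",**f)
    print(n,f["intrinsics"],f["R"],f["t"])
    cv2.imwrite(f"pics/{n}0.png",cv2.resize(f["image"][:,:,::-1],None,fx=1.5,fy=1.5))
E
```

```text
{'clock': 0.0, 'joint_positions': array([ 1.15729283e+00,  3.08984626e-01,  1.63517112e+00,  8.99706585e-06,
        1.19972849e+00, -6.97090889e-02]), 'qvel': array([5.83198819e-05, 6.40599535e-04, 7.74625258e-04, 3.26306895e-03,
       1.24584683e-03, 5.89809260e-04]), 'joint_efforts': array([-4.14867181e-04, -4.15240252e+01, -2.76674080e+01, -2.36794068e-05,
        1.01196376e-02, -3.22141418e-06]), 'tool_pos': array([210.37967929, 587.70368698, 249.06708516]), 'eef_rot': array([ 1.71053401e-01,  9.85261093e-01, -1.11150767e-03, -2.78213417e-04]), 'wrist_force': array([ 0.42530502, -0.32751922,  0.36173647]), 'moment': array([-0.00401306,  0.02427792, -0.07044111]), 'grip_force': 0.0, 'grip_width': 85.64271930679148}
top [[457.75061801   0.         247.60241372]
 [  0.         457.75061801 184.83614269]
 [  0.           0.           1.        ]] [[-0.02187382 -0.99967981  0.01272065]
 [-0.97993423  0.01891692 -0.1984214 ]
 [ 0.19811723 -0.01680563 -0.98003425]] [-11.75313323 550.92965985 693.86866402]
scene [[463.9121554    0.         258.4442204 ]
 [  0.         463.9121554  188.39601806]
 [  0.           0.           1.        ]] [[-0.86049512  0.50943846  0.00454011]
 [ 0.43878902  0.74563013 -0.50149767]
 [-0.25886744 -0.42954414 -0.86514709]] [ 499.11805364 -231.99642193  985.24277896]
```

View pics/top0.png

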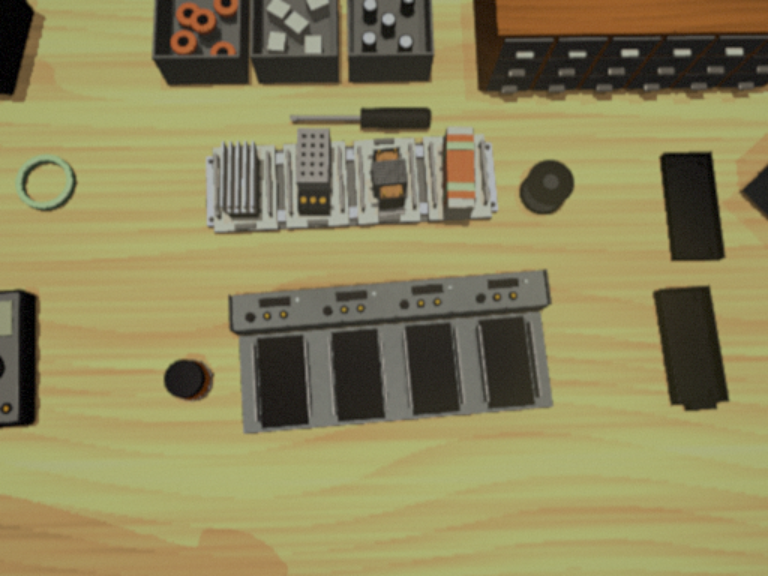

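View pics/scene0.png

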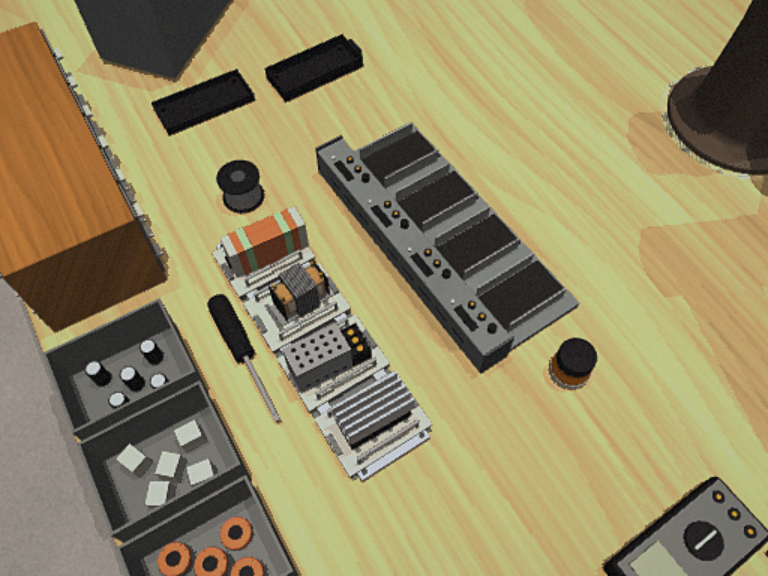

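The top view shows the holding rack far away, left to right: finned (px 240,180), caged (313,170), transformer (389,175) and shielded (460,175). The test rack is nearer, with pads at (283,380), (357,375), (432,368) and (508,362). The scene view shows the same order, and the arm is clear of both racks.

```bash
cat > h.py <<'E'
import numpy as np,cv2
def cloud(f):
    K,R,t=f["intrinsics"],f["R"],f["t"]; z=f["range_z"].astype(float)
    v,u=np.mgrid[:z.shape[0],:z.shape[1]]
    c=np.stack([(u-K[0,2])/K[0,0]*z,(v-K[1,2])/K[1,1]*z,z],-1)
    W=(c-t)@R; W[z<=0]=np.nan; return W
def rect(P):
    (c,s,a)=cv2.minAreaRect(P[:,:2].astype(np.float32))
    b=cv2.boxPoints((c,s,a)); e=b[1]-b[0]; g=b[2]-b[1]
    L,S=(e,g) if abs(e[0])>abs(g[0]) else (g,e)   # L along x
    if L[0]<0:L=-L
    return np.round(c,1),round(float(np.hypot(*L)),1),round(float(np.hypot(*S)),1),round(float(np.degrees(np.arctan2(L[1],L[0]))),2)
E
python3 - <<'E'
from h import *
for n in("top","scene"):
    f=np.load(n+"0.npz"); W=cloud(f); im=f["image"].astype(int)
    tab=W[(abs(W[...,2])<8)]; print(n,"table z",np.median(tab[:,2]))
    g=W[250:280,60:150] if n=="top" else W
    # units: tall points in holding rack region
    x,y,z=W[...,0],W[...,1],W[...,2]
    def comps(m,mn=60):
        k,l,st,c=cv2.connectedComponentsWithStats(m.astype(np.uint8),connectivity=4)
        return [l==i for i in range(1,k) if st[i,4]>=mn]
    for m in comps((z>46)&(z<78)&(x>300)&(x<800)&(abs(y)<300)):
        P=W[m]; zt=np.percentile(P[:,2],80); Q=P[abs(P[:,2]-np.median(P[P[:,2]>zt-3,2]))<3]
        print(" tall n",len(P),"ztop %.1f"%zt,"all",rect(P),"top",rect(Q),im[m].mean(0).round())
    dark=im.max(-1)<60
    for m in comps(dark&(z>5)&(z<24)&(x>250)&(x<650)&(abs(y)<300),150):
        print(" pad n",m.sum(),"z %.1f"%np.median(z[m]),rect(W[m]))
    # whole racks
    for m in comps((z>6)&(z<100)&(x>250)&(x<800)&(abs(y)<350),2000):
        print(" rack",m.sum(),rect(W[m]))
E
```

```text
top table z 1.2875817864664314
 tall n 713 ztop 72.4 all (array([ 790.4, -229.7]), 14.6, 140.1, -1.66) top (array([ 792.9, -230. ]), 7.0, 139.8, -0.67) [45. 40. 33.]
 tall n 1103 ztop 66.6 all (array([ 673.7, -124.6]), 96.8, 31.3, -1.78) top (array([ 673.6, -124.7]), 96.5, 30.2, -1.88) [160. 128.  94.]
 tall n 876 ztop 66.3 all (array([689.9,  40.6]), 64.5, 36.4, -1.67) top (array([690. ,  40.7]), 64.4, 36.0, -2.26) [126. 122. 113.]
 tall n 953 ztop 67.3 all (array([669.2, 123.7]), 76.6, 36.5, 0.36) top (array([669.2, 123.9]), 76.2, 35.5, 0.9) [121. 121. 114.]
 tall n 732 ztop 65.6 all (array([668.9, -45. ]), 61.5, 38.3, 5.82) top (array([669.2, -45. ]), 53.5, 38.3, 5.63) [101.  89.  70.]
 tall n 4305 ztop 48.9 all (array([527.7, -42.3]), 39.9, 352.2, 3.62) top (array([527.7, -42.3]), 39.9, 352.2, 3.62) [104. 103.  92.]
 pad n 275 z 15.5 (array([507.9, -42.6]), 345.2, 1.0, -86.41)
 pad n 1628 z 15.1 (array([ 459.3, -173.5]), 97.2, 49.7, 2.94)
 pad n 1718 z 15.1 (array([454.1, -89.5]), 97.5, 51.4, 2.86)
 pad n 1777 z 15.1 (array([448.8,  -5.2]), 98.5, 52.8, 3.49)
 pad n 1859 z 15.1 (a
[... 1654 characters left out ...]
6, -1.41) [125. 123. 119.]
 tall n 76 ztop 50.4 all (array([519. , 129.3]), 38.5, 7.7, 3.26) top (array([519. , 129.2]), 38.5, 7.6, 3.49) [75. 74. 73.]
 tall n 1332 ztop 65.9 all (array([671. , 123.6]), 76.4, 37.5, 0.5) top (array([670.9, 123.6]), 76.2, 37.5, 0.5) [119. 118. 117.]
 pad n 750 z 14.2 (array([ 458.1, -173.3]), 92.7, 60.1, 4.04)
 pad n 653 z 14.5 (array([549. , -38.4]), 351.3, 37.9, -80.24)
 pad n 865 z 14.3 (array([452.3, -90.4]), 94.0, 57.6, 4.78)
 pad n 1012 z 14.2 (array([447.3,  -6.3]), 92.4, 59.2, 4.05)
 pad n 1202 z 14.0 (array([442.9,  76.2]), 95.8, 55.7, 9.12)
 rack 12780 (array([475.2, -46.5]), 152.6, 353.3, 3.89)
 rack 10805 (array([676.2,  -1.5]), 106.0, 343.8, 2.14)
```

```bash
python3 - <<'E'
from h import *
for n in("top","scene"):
    f=np.load(n+"0.npz"); W=cloud(f); x,y,z=W[...,0],W[...,1],W[...,2]; k=1 if n=="top" else 0
    r=(x>610)&(x<730)&(y>-75)&(y<-15)
    print(n,np.histogram(z[r&(z>40)],bins=np.arange(40,72,2)))
    for lo,hi in((52,60),(61.5,70)): print(lo,rect(W[r&(z>lo+k)&(z<hi+k)]))
    for dz in (-40,0): pass
    m=(z>46)&(z<54)&(x>490)&(x<570)&(y>-240)&(y<150); print("chassis",rect(W[m]), np.median(z[m]))
E
```

```text
top (array([ 13,  10,   9,  15,  12,  13,  22,  55, 130,  72,  22,  70, 223,
        92,   6]), array([40, 42, 44, 46, 48, 50, 52, 54, 56, 58, 60, 62, 64, 66, 68, 70]))
52 (array([669. , -44.6]), 61.6, 37.2, 7.1)
61.5 (array([669.2, -45. ]), 53.5, 38.3, 5.63)
chassis (array([527.6, -42.3]), 39.9, 352.2, 3.56) 47.617494309182334
scene (array([ 21,  22,  21,  24,  21,  28,  43, 101, 100,  46,  30, 141, 179,
        27,   0]), array([40, 42, 44, 46, 48, 50, 52, 54, 56, 58, 60, 62, 64, 66, 68, 70]))
52 (array([670.9, -44.5]), 60.4, 37.6, 4.8)
61.5 (array([670.9, -44.9]), 53.0, 39.5, 5.93)
chassis (array([530.1, -43. ]), 39.7, 352.9, 3.69) 47.0801927183413
```

>>> {"method": "drive_tool", "body": {"rows": [[0.45,0.9186,-0.9294,-0.1,0.225],[0.45,0.9186,-0.9294,-0.1,0.225],[0.45,0.9186,-0.9294,-0.1,0.225],[0.45,0.9186,-0.9294,-0.1,0.225],[0.45,0.9186,-0.9294,-0.1,0.225],[0.45,0.9186,-0.9294,-0.1,0.225],[0.45,0.9186,-0.9294,-0.1,0.225],[0.45,0.9186,-0.9294,-0.1,0.225],[0.45,0.9186,-0.9294,-0.1,0.225],[0.45,0.9186,-0.9294,-0.1,0.225],[0.45,0.9186,-0.9294,-0.1,0.225],[0.45,0.9186,-0.9294,-0.1,0.225],[0.45,0.9186,-0.9294,-0.1,0.225],[0.45,0.9186,-0.9294,-0.1,0.225],[0.45,0.9186,-0.9294,-0.1,0.225],[0.45,0.9186,-0.9294,-0.2,0.225],[0.45,0.9186,-0.9294,-0.2,0.225],[0.45,0.9186,-0.9294,-0.2,0.225],[0.45,0.9186,-0.9294,-0.2,0.225],[0.45,0.9186,-0.9294,-0.2,0.225]], "grip_force": 40}}

```text
clock: 1.77
tool_pos: [669.7, 124.5, 150.8]
eef_rot: [-0.005, 1.0, 0.0, -0.0]
wrist_force: [0.3, 0.6, 0.1]
grip_width: 61.9
grip_force: 0.0
```

>>> {"method": "drive_tool", "body": {"rows": [[0.45,0,0,-0.06,0],[0.45,0,0,-0.1,0],[0.45,0,0,-0.14,0],[0.45,0,0,-0.165,0],[0.45,0,0,-0.188,0],[0.45,0,0,-0.188,0],[0.45,0,0,-0.188,0],[0.45,0,0,-0.188,0],[-0.3,0,0,-0.188,0],[-0.3,0,0,-0.188,0],[-0.3,0,0,-0.188,0],[-0.3,0,0,-0.188,0],[-0.3,0,0,-0.188,0],[-0.3,0,0,-0.188,0],[-0.3,0,0,-0.188,0],[-0.3,0,0,-0.188,0]]}}

```text
clock: 3.1
tool_pos: [671.2, 124.0, 57.8]
eef_rot: [-0.005, 1.0, 0.0, 0.001]
wrist_force: [-0.7, 1.8, 4.6]
grip_width: 35.4
grip_force: 41.5
```

```bash
cat > look.py <<'E'
import sys
from h import *
from plant import readout,eyes
n,tag,u0,v0,w=sys.argv[1],sys.argv[2],*map(int,sys.argv[3:6])
f=eyes.grab_frame(n); np.savez(f"{n}_{tag}.npz",**f)
c=f["image"][v0:v0+w*3//4,u0:u0+w,::-1]
cv2.imwrite(f"pics/{n}_{tag}.png",cv2.resize(c,(720,540),interpolation=cv2.INTER_CUBIC))
s=readout.sense(); print({k:np.round(s[k],2) for k in("clock","tool_pos","wrist_force","grip_width","grip_force")})
E
python3 look.py scene g1 120 80 240
```

```text
{'clock': np.float64(3.15), 'tool_pos': array([671.17, 123.97,  57.85]), 'wrist_force': array([-0.14,  0.84,  5.99]), 'grip_width': np.float64(35.53), 'grip_force': np.float64(41.46)}
```

View pics/scene_g1.png

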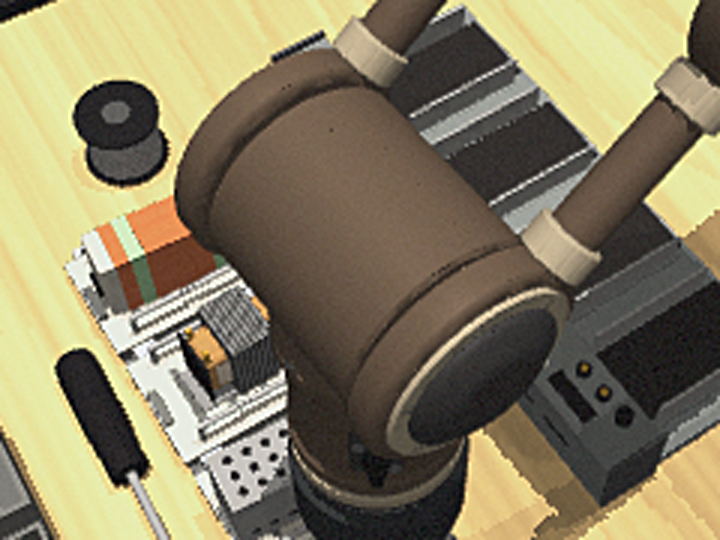

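The grip closed at 35.4 mm, which matches the finned unit's width. The arm hides the unit in this view, while the transformer (px 230,345) and shielded unit (150,255) are undisturbed.

>>> {"method": "drive_tool", "body": {"rows": [[-0.3,0,0,0.03,0],[-0.3,0,0,0.08,0],[-0.3,0,0,0.14,0],[-0.3,0,0,0.19,0],[-0.3,0,0,0.19,0],[-0.3,-0.06,-0.012,0.19,0.034],[-0.3,-0.13,-0.025,0.19,0.034],[-0.3,-0.2,-0.04,0.19,0.034],[-0.3,-0.27,-0.055,0.19,0.034],[-0.3,-0.33,-0.067,0.19,0.034],[-0.3,-0.38,-0.078,0.19,0.034],[-0.3,-0.42,-0.086,0.19,0.034],[-0.3,-0.45,-0.0906,0.19,0.034],[-0.3,-0.45,-0.0906,0.19,0.034],[-0.3,-0.45,-0.0906,0.19,0.034],[-0.3,-0.45,-0.0906,0.19,0.034]]}}

```text
clock: 4.48
tool_pos: [445.6, 78.4, 151.1]
eef_rot: [-0.031, 1.0, 0.0, 0.0]
wrist_force: [0.2, 0.2, -2.0]
grip_width: 35.4
grip_force: 40.7
```

```bash
python3 look.py scene h1 220 100 240; python3 - <<'E'
from h import *
f=np.load("scene_h1.npz");W=cloud(f);x,y,z=W[...,0],W[...,1],W[...,2]
E
```

```text
{'clock': np.float64(4.53), 'tool_pos': array([446.1 ,  78.48, 151.32]), 'wrist_force': array([-0.14,  0.08, -2.96]), 'grip_width': np.float64(35.22), 'grip_force': np.float64(40.67)}
```

View pics/scene_h1.png

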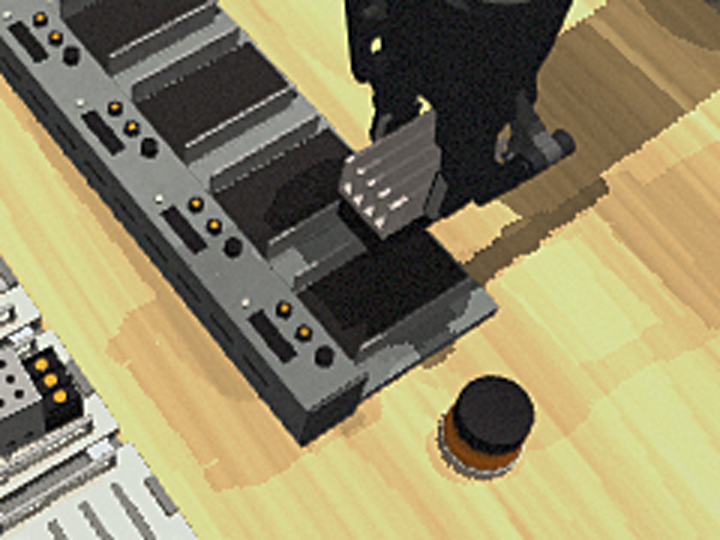

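The finned unit hangs level in the grip (px 390,190), above the leftmost bay's pad (380,300).

>>> {"method": "drive_tool", "body": {"rows": [[-0.3,0,0,-0.04,0],[-0.3,0,0,-0.08,0],[-0.3,0,0,-0.12,0],[-0.3,0,0,-0.15,0],[-0.3,0,0,-0.168,0],[-0.3,0,0,-0.176,0],[-0.3,0,0,-0.181,0],[-0.3,0,0,-0.185,0],[-0.3,0,0,-0.187,0],[-0.3,0,0,-0.187,0],[-0.3,0,0,-0.187,0]]}}

```text
clock: 5.45
tool_pos: [445.6, 78.5, 58.4]
eef_rot: [-0.032, 1.0, 0.0, 0.001]
wrist_force: [-0.8, -0.1, -3.0]
grip_width: 35.2
grip_force: 40.6
```

>>> {"method": "drive_tool", "body": {"rows": [[-0.3,0,0,-0.001,0],[-0.3,0,0,-0.002,0],[-0.3,0,0,-0.003,0],[-0.3,0,0,-0.003,0],[-0.3,0,0,-0.003,0]]}}

```text
clock: 5.87
tool_pos: [445.6, 78.5, 57.8]
eef_rot: [-0.032, 1.0, -0.0, 0.0]
wrist_force: [-3.0, -0.5, 8.1]
grip_width: 35.7
grip_force: 41.9
```

>>> {"method": "drive_tool", "body": {"rows": [[0.45,0,0,0,0],[0.45,0,0,0,0],[0.45,0,0,0,0],[0.45,0,0,0,0],[0.45,0,0,0,0],[0.45,0,0,0.05,0],[0.45,0,0,0.1,0],[0.45,0,0,0.15,0],[0.45,0,0,0.19,0],[0.45,0.08,-0.012,0.19,0],[0.45,0.16,-0.025,0.19,-0.059],[0.45,0.24,-0.04,0.19,-0.059],[0.45,0.32,-0.05,0.19,-0.059],[0.45,0.4,-0.065,0.19,-0.059],[0.45,0.45,-0.0752,0.19,-0.059],[0.45,0.476,-0.0752,0.19,-0.059],[0.45,0.476,-0.0752,0.19,-0.059],[0.45,0.476,-0.0752,0.19,-0.059],[0.45,0.476,-0.0752,0.19,-0.059]]}}

```text
clock: 7.45
tool_pos: [681.5, 41.0, 150.3]
eef_rot: [0.015, 1.0, 0.0, -0.001]
wrist_force: [-0.2, -0.3, -0.5]
grip_width: 61.9
grip_force: 0.0
```

```bash
python3 look.py scene p1 220 100 240; python3 - <<'E'
from h import *
f=np.load("scene_p1.npz");W=cloud(f);x,y,z=W[...,0],W[...,1],W[...,2]
m=(z>58)&(z<75)&(x>380)&(x<505)&(y>40)&(y<120)
print(m.sum(),np.median(z[m]),rect(W[m]))
E
```

```text
{'clock': np.float64(7.5), 'tool_pos': array([681.32,  41.12, 150.57]), 'wrist_force': array([ 0.07, -0.  , -0.04]), 'grip_width': np.float64(62.21), 'grip_force': np.float64(0.0)}
651 64.76154485453365 (array([445.8,  77.7]), 79.1, 37.2, 3.83)
```

View pics/scene_p1.png

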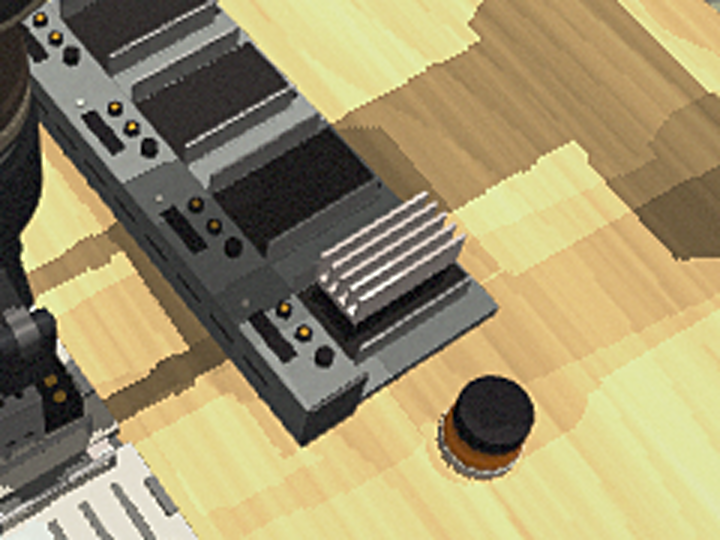

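The finned unit stands upright in the left bay (px 390,255), measured at (445.8, 77.7) against a bay centre of (446.2, 78.0) in the same view. Next is the caged unit.

>>> {"method": "drive_tool", "body": {"rows": [[0.45,0,0,-0.06,0],[0.45,0,0,-0.1,0],[0.45,0,0,-0.14,0],[0.45,0,0,-0.165,0],[0.45,0,0,-0.19,0],[0.45,0,0,-0.19,0],[0.45,0,0,-0.19,0],[0.45,0,0,-0.19,0],[-0.3,0,0,-0.19,0],[-0.3,0,0,-0.19,0],[-0.3,0,0,-0.19,0],[-0.3,0,0,-0.19,0],[-0.3,0,0,-0.19,0],[-0.3,0,0,-0.19,0],[-0.3,0,0,-0.19,0],[-0.3,0,0,-0.19,0]]}}

```text
clock: 8.83
tool_pos: [684.3, 41.0, 57.9]
eef_rot: [0.015, 1.0, 0.0, 0.001]
wrist_force: [-0.4, 0.3, 5.9]
grip_width: 35.2
grip_force: 41.9
```

>>> {"method": "drive_tool", "body": {"rows": [[-0.3,0,0,0.03,0],[-0.3,0,0,0.08,0],[-0.3,0,0,0.14,0],[-0.3,0,0,0.19,0],[-0.3,0,0,0.19,0],[-0.3,-0.06,-0.012,0.19,0.059],[-0.3,-0.13,-0.025,0.19,0.059],[-0.3,-0.2,-0.04,0.19,0.059],[-0.3,-0.27,-0.055,0.19,0.059],[-0.3,-0.33,-0.067,0.19,0.059],[-0.3,-0.38,-0.078,0.19,0.059],[-0.3,-0.42,-0.086,0.19,0.059],[-0.3,-0.4574,-0.092,0.19,0.059],[-0.3,-0.4574,-0.092,0.19,0.059],[-0.3,-0.4574,-0.092,0.19,0.059],[-0.3,-0.4574,-0.092,0.19,0.059],[-0.3,-0.4574,-0.092,0.15,0.059],[-0.3,-0.4574,-0.092,0.11,0.059],[-0.3,-0.4574,-0.092,0.07,0.059],[-0.3,-0.4574,-0.092,0.07,0.059]]}}

```text
clock: 10.5
tool_pos: [452.0, -4.8, 87.9]
eef_rot: [-0.032, 0.999, 0.0, -0.004]
wrist_force: [-2.2, -0.2, -2.6]
grip_width: 35.4
grip_force: 40.8
```

```bash
python3 look.py scene h2 200 60 240
```

```text
{'clock': np.float64(10.55), 'tool_pos': array([452.9 ,  -4.85,  89.35]), 'wrist_force': array([-0.15, -0.44, -3.29]), 'grip_width': np.float64(35.52), 'grip_force': np.float64(40.78)}
```

View pics/scene_h2.png

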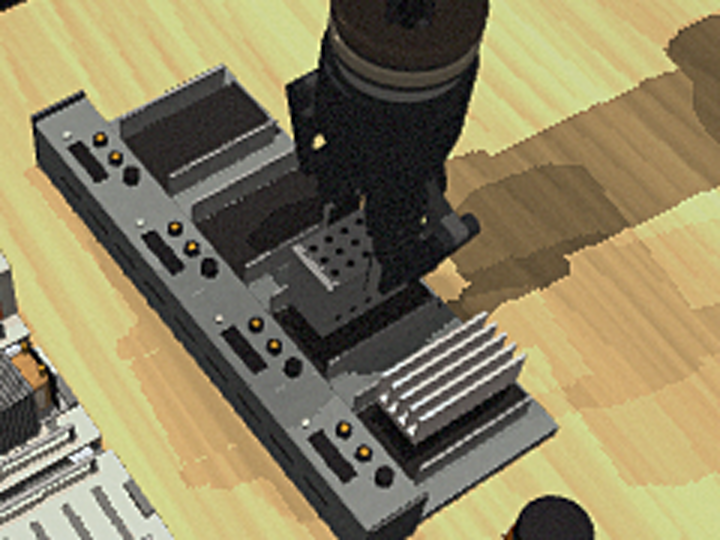

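The caged unit hangs level above the second bay (px 340,260), clear of the finned unit (450,370).

>>> {"method": "drive_tool", "body": {"rows": [[-0.3,0,0,-0.02,0],[-0.3,0,0,-0.04,0],[-0.3,0,0,-0.055,0],[-0.3,0,0,-0.062,0],[-0.3,0,0,-0.066,0],[-0.3,0,0,-0.068,0],[-0.3,0,0,-0.07,0],[-0.3,0,0,-0.07,0],[-0.3,0,0,-0.07,0],[-0.3,0,0,-0.07,0]]}}

```text
clock: 11.38
tool_pos: [453.8, -5.1, 57.9]
eef_rot: [-0.032, 1.0, 0.0, -0.001]
wrist_force: [-7.1, 0.5, 12.2]
grip_width: 35.2
grip_force: 42.7
```

>>> {"method": "drive_tool", "body": {"rows": [[0.45,0,0,0,0],[0.45,0,0,0,0],[0.45,0,0,0,0],[0.45,0,0,0,0],[0.45,0,0,0,0],[0.45,0,0,0.05,0],[0.45,0,0,0.1,0],[0.45,0,0,0.15,0],[0.45,0,0,0.19,0],[0.45,0.08,-0.012,0.19,0],[0.45,0.16,-0.025,0.19,0.02],[0.45,0.24,-0.04,0.19,0.02],[0.45,0.32,-0.06,0.19,0.02],[0.45,0.38,-0.0796,0.19,0.02],[0.45,0.4314,-0.0796,0.19,0.02],[0.45,0.4314,-0.0796,0.19,0.02],[0.45,0.4314,-0.0796,0.19,0.02],[0.45,0.4314,-0.0796,0.19,0.02],[0.45,0.4314,-0.0796,0.19,0.02]]}}

```text
clock: 12.97
tool_pos: [668.3, -44.7, 150.5]
eef_rot: [-0.047, 0.999, 0.0, -0.001]
wrist_force: [0.4, 0.9, -0.5]
grip_width: 62.0
grip_force: 0.0
```

```bash
python3 look.py scene p2 200 60 240; python3 - <<'E'
from h import *
f=np.load("scene_p2.npz");W=cloud(f);x,y,z=W[...,0],W[...,1],W[...,2]
for a,b in((40,120),(-45,36)):
    m=(z>58)&(z<75)&(x>380)&(x<505)&(y>a)&(y<b)
    print(m.sum(),np.median(z[m]),rect(W[m]))
E
```

```text
{'clock': np.float64(13.02), 'tool_pos': array([668.46, -44.64, 150.87]), 'wrist_force': array([-0.65,  0.47, -0.61]), 'grip_width': np.float64(61.52), 'grip_force': np.float64(0.0)}
639 64.888494782866 (array([446.2,  77.5]), 76.7, 37.0, 3.86)
684 64.02989993525574 (array([462. ,  -5.6]), 65.2, 37.6, 4.11)
```

>>> {"method": "drive_tool", "body": {"rows": [[0.45,0,0,-0.06,0],[0.45,0,0,-0.1,0],[0.45,0,0,-0.14,0],[0.45,0,0,-0.165,0],[0.45,0,0,-0.19,0],[0.45,0,0,-0.19,0],[0.45,0,0,-0.19,0],[0.45,0,0,-0.19,0],[-0.3,0,0,-0.19,0],[-0.3,0,0,-0.19,0],[-0.3,0,0,-0.19,0],[-0.3,0,0,-0.19,0],[-0.3,0,0,-0.19,0],[-0.3,0,0,-0.19,0],[-0.3,0,0,-0.19,0],[-0.3,0,0,-0.19,0]], "grip_force": 50}}

```text
clock: 14.35
tool_pos: [671.3, -44.9, 58.0]
eef_rot: [-0.047, 0.999, -0.0, 0.001]
wrist_force: [-0.4, 0.5, 5.7]
grip_width: 37.6
grip_force: 52.1
```

>>> {"method": "drive_tool", "body": {"rows": [[-0.3,0,0,0.03,0],[-0.3,0,0,0.08,0],[-0.3,0,0,0.14,0],[-0.3,0,0,0.19,0],[-0.3,0,0,0.19,0],[-0.3,-0.06,-0.012,0.19,-0.02],[-0.3,-0.13,-0.025,0.19,-0.02],[-0.3,-0.2,-0.04,0.19,-0.02],[-0.3,-0.27,-0.055,0.19,-0.02],[-0.3,-0.33,-0.067,0.19,-0.02],[-0.3,-0.38,-0.078,0.19,-0.02],[-0.3,-0.41,-0.084,0.19,-0.02],[-0.3,-0.4276,-0.0886,0.19,-0.02],[-0.3,-0.4276,-0.0886,0.19,-0.02],[-0.3,-0.4276,-0.0886,0.19,-0.02],[-0.3,-0.4276,-0.0886,0.19,-0.02],[-0.3,-0.4276,-0.0886,0.15,-0.02],[-0.3,-0.4276,-0.0886,0.11,-0.02],[-0.3,-0.4276,-0.0886,0.07,-0.02],[-0.3,-0.4276,-0.0886,0.07,-0.02]]}}

```text
clock: 16.02
tool_pos: [454.3, -88.3, 87.9]
eef_rot: [-0.032, 0.999, 0.001, -0.003]
wrist_force: [-2.1, 0.3, -3.3]
grip_width: 36.8
grip_force: 51.4
```

```bash
python3 look.py scene h3 180 40 240
```

```text
{'clock': np.float64(16.07), 'tool_pos': array([455.15, -88.55,  89.41]), 'wrist_force': array([ 0.11,  0.38, -3.89]), 'grip_width': np.float64(37.4), 'grip_force': np.float64(51.45)}
```

View pics/scene_h3.png

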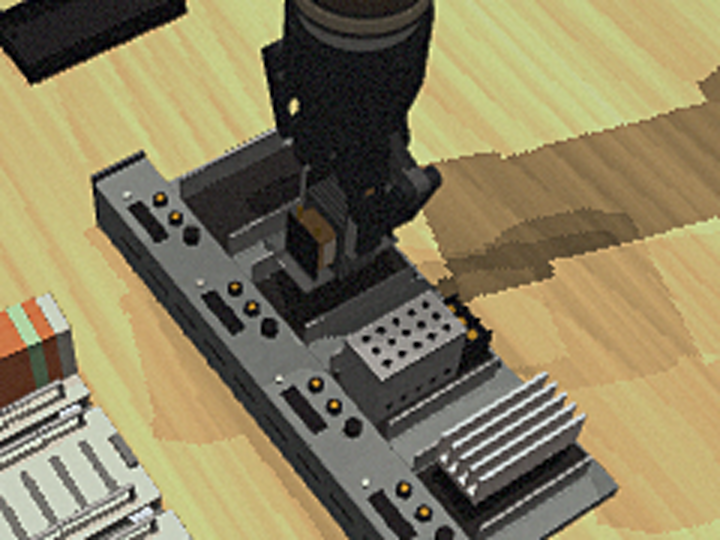

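The transformer is held upright above the third bay (px 320,235). The caged unit (410,345) and finned unit (515,430) stand in their bays.

>>> {"method": "drive_tool", "body": {"rows": [[-0.3,0,0,-0.02,0],[-0.3,0,0,-0.04,0],[-0.3,0,0,-0.055,0],[-0.3,0,0,-0.062,0],[-0.3,0,0,-0.066,0],[-0.3,0,0,-0.068,0],[-0.3,0,0,-0.07,0],[-0.3,0,0,-0.07,0],[-0.3,0,0,-0.07,0],[-0.3,0,0,-0.07,0]]}}

```text
clock: 16.9
tool_pos: [455.7, -89.2, 58.0]
eef_rot: [-0.032, 1.0, 0.0, -0.001]
wrist_force: [-6.6, 1.1, 10.9]
grip_width: 37.1
grip_force: 53.4
```

>>> {"method": "drive_tool", "body": {"rows": [[0.45,0,0,0,0],[0.45,0,0,0,0],[0.45,0,0,0,0],[0.45,0,0,0,0],[0.45,0,0,0,0],[0.45,0,0,0.05,0],[0.45,0,0,0.1,0],[0.45,0,0,0.15,0],[0.45,0,0,0.19,0],[0.45,0.08,-0.012,0.19,0],[0.45,0.16,-0.025,0.19,-0.061],[0.45,0.24,-0.04,0.19,-0.061],[0.45,0.32,-0.06,0.19,-0.061],[0.45,0.38,-0.0702,0.19,-0.061],[0.45,0.4372,-0.0702,0.19,-0.061],[0.45,0.4372,-0.0702,0.19,-0.061],[0.45,0.4372,-0.0702,0.19,-0.061],[0.45,0.4372,-0.0702,0.19,-0.061],[0.45,0.4372,-0.0702,0.19,-0.061]]}}

```text
clock: 18.48
tool_pos: [673.3, -124.1, 150.6]
eef_rot: [0.016, 1.0, 0.0, -0.001]
wrist_force: [0.0, -0.0, -0.4]
grip_width: 62.0
grip_force: 0.0
```

>>> {"method": "drive_tool", "body": {"rows": [[0.45,0,0,-0.06,0],[0.45,0,0,-0.1,0],[0.45,0,0,-0.14,0],[0.45,0,0,-0.165,0],[0.45,0,0,-0.19,0],[0.45,0,0,-0.19,0],[0.45,0,0,-0.19,0],[0.45,0,0,-0.19,0],[-0.45,0,0,-0.19,0],[-0.45,0,0,-0.19,0],[-0.45,0,0,-0.19,0],[-0.45,0,0,-0.19,0],[-0.45,0,0,-0.19,0],[-0.45,0,0,-0.19,0],[-0.45,0,0,-0.19,0],[-0.45,0,0,-0.19,0]], "grip_force": 40}}

```text
clock: 19.82
tool_pos: [675.9, -124.5, 57.7]
eef_rot: [0.016, 1.0, -0.0, 0.001]
wrist_force: [-0.9, 0.8, 5.7]
grip_width: 29.3
grip_force: 41.5
```

>>> {"method": "drive_tool", "body": {"rows": [[-0.45,0,0,0.03,0],[-0.45,0,0,0.08,0],[-0.45,0,0,0.14,0],[-0.45,0,0,0.19,0],[-0.45,0,0,0.19,0],[-0.45,-0.06,-0.012,0.19,0.061],[-0.45,-0.13,-0.025,0.19,0.061],[-0.45,-0.2,-0.04,0.19,0.061],[-0.45,-0.27,-0.055,0.19,0.061],[-0.45,-0.33,-0.067,0.19,0.061],[-0.45,-0.38,-0.08,0.19,0.061],[-0.45,-0.41,-0.09,0.19,0.061],[-0.45,-0.4266,-0.0976,0.19,0.061],[-0.45,-0.4266,-0.0976,0.19,0.061],[-0.45,-0.4266,-0.0976,0.19,0.061],[-0.45,-0.4266,-0.0976,0.19,0.061],[-0.45,-0.4266,-0.0976,0.15,0.061],[-0.45,-0.4266,-0.0976,0.11,0.061],[-0.45,-0.4266,-0.0976,0.07,0.061],[-0.45,-0.4266,-0.0976,0.07,0.061]]}}

```text
clock: 21.48
tool_pos: [459.6, -171.5, 87.7]
eef_rot: [-0.032, 0.999, 0.002, -0.003]
wrist_force: [-0.8, 0.2, -3.2]
grip_width: 29.6
grip_force: 40.5
```

```bash
python3 look.py scene h4 180 20 240
```

```text
{'clock': np.float64(21.53), 'tool_pos': array([ 460.53, -171.99,   89.28]), 'wrist_force': array([-0.53, -0.02, -1.88]), 'grip_width': np.float64(28.85), 'grip_force': np.float64(40.47)}
```

View pics/scene_h4.png

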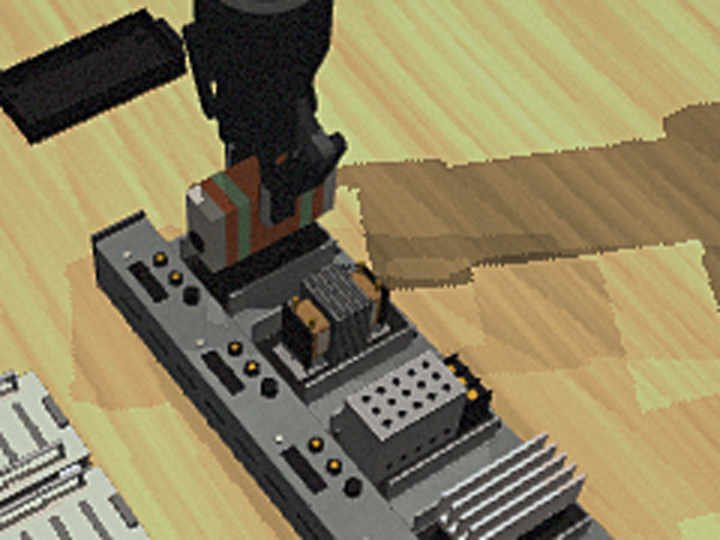

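The copper-wrapped unit hangs level above the rightmost bay (px 260,215). The other three stand upright in their bays.

>>> {"method": "drive_tool", "body": {"rows": [[-0.45,0,0,-0.02,0],[-0.45,0,0,-0.04,0],[-0.45,0,0,-0.055,0],[-0.45,0,0,-0.062,0],[-0.45,0,0,-0.066,0],[-0.45,0,0,-0.068,0],[-0.45,0,0,-0.07,0],[-0.45,0,0,-0.07,0],[-0.45,0,0,-0.07,0],[-0.45,0,0,-0.07,0]]}}

```text
clock: 22.37
tool_pos: [461.1, -173.0, 57.7]
eef_rot: [-0.032, 1.0, 0.0, -0.001]
wrist_force: [-5.0, 2.2, 8.7]
grip_width: 29.4
grip_force: 41.9
```

>>> {"method": "drive_tool", "body": {"rows": [[0.4,0,0,0,0],[0.4,0,0,0,0],[0.4,0,0,0,0],[0.4,0,0,0,0],[0.4,0,0,0,0],[0.4,0,0,0,0],[0.4,0,0,0.05,0],[0.4,0,0,0.1,0],[0.4,0,0,0.17,0],[0.4,0,0,0.24,0],[0.4,0,0,0.3,0],[0.4,-0.06,-0.08,0.3,0],[0.4,-0.1,-0.16,0.3,0],[0.4,-0.15,-0.24,0.3,0],[0.4,-0.15,-0.32,0.3,0],[0.4,-0.15,-0.4,0.3,0],[0.4,-0.15,-0.4,0.3,0],[0.4,-0.15,-0.4,0.3,0],[0.4,-0.15,-0.4,0.3,0]]}}

```text
clock: 23.95
tool_pos: [386.1, -373.1, 205.8]
eef_rot: [-0.031, 1.0, 0.001, -0.0]
wrist_force: [0.5, -0.5, -0.3]
grip_width: 60.1
grip_force: 0.0
```

```bash
python3 look.py scene f 150 20 280; python3 look.py top f 140 120 280; python3 - <<'E'
from h import *
for n in("top","scene"):
    W=cloud(np.load(n+"_f.npz"));x,y,z=W[...,0],W[...,1],W[...,2]
    C=np.array([451.9,-47.1] if n=="top" else [454.25,-47.8]); a=np.radians(3.63);R=np.array([[np.cos(a),np.sin(a)],[-np.sin(a),np.cos(a)]])
    L=(W[...,:2]-C)@R.T
    for b in(126,42,-42,-126):
        m=(z>58)&(z<78)&(abs(L[...,0])<55)&(abs(L[...,1]-b)<40)
        r=rect(L[m]); print(n,b,m.sum(),np.median(z[m]).round(1),r[0]-[12 if b==42 else 0,b],r[1:])
E
```

```text
{'clock': np.float64(24.0), 'tool_pos': array([ 386.14, -372.08,  205.59]), 'wrist_force': array([-0.03,  0.14,  0.75]), 'grip_width': np.float64(59.83), 'grip_force': np.float64(0.0)}
{'clock': np.float64(24.05), 'tool_pos': array([ 386.32, -371.55,  205.61]), 'wrist_force': array([-0.39, -0.25, -0.14]), 'grip_width': np.float64(59.47), 'grip_force': np.float64(0.0)}
top 126 580 66.6 [ 0.1 -0.3] (75.9, 36.6, -0.09)
top 42 927 65.2 [-1.  -0.5] (64.0, 35.8, -0.03)
top -42 535 64.7 [-0.6 -0.2] (59.8, 37.9, -0.17)
top -126 1209 65.4 [-0.2 -0.3] (96.1, 31.0, 0.15)
scene 126 647 64.6 [-0.5 -0.1] (77.5, 37.1, -1.14)
scene 42 679 64.0 [-1.6  0.4] (66.1, 37.9, -1.74)
scene -42 345 63.6 [-1.1  0.4] (60.1, 40.1, -2.06)
scene -126 704 64.3 [-0.1  0.4] (96.4, 33.6, -0.94)
```

View pics/top_f.png

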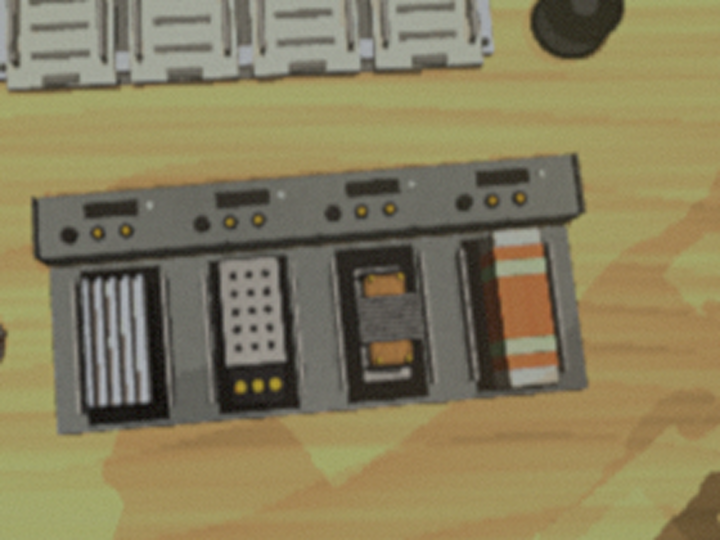

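The picture shows all four units upright in their bays, in the original order: finned (px 120,340), caged (255,320), transformer (388,320) and shielded (523,310). Each is within 2 mm of its bay centre, and the arm is clear.

```bash
python3 -c "
from plant import ticket; print(ticket.sign_off())"
```

```text
the job is handed in; nothing more can be done
None
```

All four units now stand upright and released in the load-test bays, in their original left-to-right order and within 2 mm of the bay centres by camera; the job was handed in at about 24 s, but no verdict was returned.

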